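# Move the nail-care bottles to the rack on the tray, in the same order

### The arm

A 6-joint arm with a two-finger parallel gripper is mounted at the origin on the work surface. World frame = base frame: x ahead of the robot, y to its left, z up, the work surface at z = 0. Lengths are in m, angles in rad, forces in N, time in s.
With the tool pointing down it reaches from about 0.325 to 0.85 m from the base axis. Payload 4.4 kg.
Tool frame: the origin (TCP) lies between the finger pads; the fingertips stand 17 mm ahead of it and the grasp point (between the pads) lies 2 mm behind it (robot.tips_ahead is the distance from the TCP to the fingertips, in m); z points along the fingers, y is the line along which they close (so a half turn about z gives the same grasp; the last joint's range is limited). The gripper opens to 94 mm and grips with 3 to 60 N. Pads are 16 mm wide; open, the fingers measure 119 mm over their backs; the gripper's body (75 mm by 177 mm) begins 78 mm behind the grasp point.
Start: joints at [1.093, 0.207, 1.542, -0, 1.393, -0.15], TCP at [0.185, 0.545, 0.222] pointing down, gripper open.
Joint ranges: [-2.73, 2.73], [-0.86, 2.22], [0.23, 2.46], [-1.11, 4.25], [0.08, 2.63], [-2.82, 2.82]. Speed limits (rad/s): [2.79, 2.79, 3.14, 3.14, 3.14, 3.14].

### API

Orientations are given as a unit quaternion [x, y, z, w].
In Python, from plant import robot, grip, planner, optics, finder, readout gives the robot as it stands. Calls block until the motion is done:
- robot.move_pose(position, orientation): joint-space move of the TCP to a pose.
- robot.movel(position, rot=None, speed=0.15): straight line of the TCP; rot=None keeps the orientation; speed is the mean speed in m/s.
- robot.goto_joints(angles): joint-space move.
- grip(opening, newtons=None): opening from 0.0 (shut) to 1.0 (fully open); newtons is the grip in N (None keeps the last); returns when the fingers have stopped.
- robot.pause(seconds).
- planner.ik(position, orientation): joint angles nearest the present ones, or None.
- optics.capture(name): name is "scene" or "top" or "wrist"; returns a dict with "frame" (420x560x3 uint8, red, green, blue), "z_map" (420x560 float32, m along the optical axis (not along the pixel's ray), 0 where there is no reading), "fx", "fy", "cx", "cy" (pixels), "rvec" (rotation vector, rad) and "tvec" (3), from world to camera coordinates, as OpenCV has them; the wrist camera has in their place "hand_eye" (4x4, takes a point from camera to tool coordinates, whose origin is the TCP and whose axes are the flange's). Camera axes: x right, y down, z forward; pixel columns grow to the right and rows downward; lengths in m; the calibration is good to about 2 mm. The wrist camera is an equidistant fisheye: a pixel r from the principal point sees the ray r / f radians off the axis. A picture is of the moment at which its call begins: read the wrist's pose just before it.
A pose or a line that the arm cannot do raises robot.Unreachable and nothing moves.
- robot.hand_in(): hands the job in; it is judged then, once.
Trained networks look in the newest picture that a camera, given by its name, has taken for a name from the list of things; names that differ only in an ending like _2 or _b are one class to them, and where a whole thing is asked for, a point or a joint stands for the part that bears it (a point fixed in the world has none). Each returns a list of dicts, best first, with "confidence" (0 to 1); they miss things now and then, are a little off and sometimes report something else, mostly with a low value. They report only what shows in the picture. A call takes as long as a camera call. They do not tell look-alikes from the thing itself.
- finder.spot_in(camera, name): "at" ([column, row] in pixels, amid what is visible of it).
- finder.trace(camera, name): "pixels" (420x560 bool, what is visible of it) and "at" ([column, row] in pixels, amid what is visible of it).
- finder.pinpoint(camera, name): "at" ([column, row] in pixels: a listed point, or the origin of a listed thing).
Readings, each from a call of its own:
- readout.get_time(): time.
- readout.get_q(): joint angles.
- readout.get_qvel(): joint speeds.
- readout.get_joint_torque(): joint torques, N m.
- readout.get_tcp_pos(): TCP position.
- readout.get_orientation(): TCP orientation.
- readout.get_contact_force(): force on the tool from outside, world axes, zero at the start.
- readout.get_wrist_torque(): the same for the moment, N m.
- readout.get_grip_width(): opening from 0.0 (shut) to 1.0 (fully open).
- readout.get_gripper_force(): force on a finger pad.
Only numpy, scipy, OpenCV 4.12 (cv2) and the standard library are available. Lean on these libraries where they do the work, as an engineer would, in place of code of your own. Each camera call takes 0.05 s, during which the arm holds its last target. There are 200 camera calls.

### The job

The manicure tray is going back to the bathroom: move the four nail-care bottles from the row of grey plastic cups into the wooden rack on the lacquered tray, one to each well, so that they stand upright in the same order from left to right (seen from the robot) as they stand in the cups now. Set each bottle down gently rather than dropping it in, and do not tip any over.

Things in the scene. Friction and masses are not known exactly. Their poses are not given: they have to be found in the camera images.
- bottle_round (a point): Opal-white glass body, upright black cylindrical cap, 40 to 85 g, standing in a cup of the grey row at the start. This point is its centre, half-way up (38 mm above its underside, 38 mm below the top of its cap); z up its axis. Squat round bottle 33 mm across, 76 mm tall; the body with its sloping shoulder is 36 mm tall, above it a 14 mm diameter cap fills the top 37 mm.
- bottle_square (a point): Opal-white glass body, upright black cylindrical cap, 40 to 85 g, standing in a cup of the grey row at the start. This point is its centre, half-way up (42 mm above its underside, 42 mm below the top of its cap); z up its axis. Square bottle 28 x 28 mm, 84 mm tall; the body is 44 mm tall, above it a 16 mm diameter cap fills the top 37 mm.
- bottle_flat (a point): Opal-white glass body, upright black cylindrical cap, 40 to 85 g, standing in a cup of the grey row at the start. This point is its centre, half-way up (44 mm above its underside, 44 mm below the top of its cap); z up its axis. Flat oblong bottle 36 mm (its x) x 21 mm (its y), 88 mm tall; the body is 49 mm tall, above it a 15 mm diameter cap fills the top 36 mm.
- bottle_slim (a point): Opal-white glass body, upright black cylindrical cap, 40 to 85 g, standing in a cup of the grey row at the start. This point is its centre, half-way up (48 mm above its underside, 48 mm below the top of its cap); z up its axis. Slim round bottle 24 mm across, 96 mm tall; the body is 53 mm tall, above it a 16 mm diameter cap fills the top 40 mm.
- cup_round: Fixed pale grey plastic cup in which the round bottle stands at the start: one of four alike in a straight row, 56 mm apart on a grey base strip. Square, open-topped, 52 mm outside, 46 mm inside, 26 mm tall, floor 3 mm thick. Origin: centre of its underside, 4 mm above the table; y along the row to its left as seen from the robot, x across it away from the robot.
- cup_square: Fixed pale grey plastic cup in which the square bottle stands at the start: one of four alike in a straight row, 56 mm apart on a grey base strip. Square, open-topped, 52 mm outside, 46 mm inside, 26 mm tall, floor 3 mm thick. Origin: centre of its underside, 4 mm above the table; y along the row to its left as seen from the robot, x across it away from the robot.
- cup_flat: Fixed pale grey plastic cup in which the flat bottle stands at the start: one of four alike in a straight row, 56 mm apart on a grey base strip. Square, open-topped, 52 mm outside, 46 mm inside, 26 mm tall, floor 3 mm thick. Origin: centre of its underside, 4 mm above the table; y along the row to its left as seen from the robot, x across it away from the robot.
- cup_slim: Fixed pale grey plastic cup in which the slim bottle stands at the start: one of four alike in a straight row, 56 mm apart on a grey base strip. Square, open-topped, 52 mm outside, 46 mm inside, 26 mm tall, floor 3 mm thick. Origin: centre of its underside, 4 mm above the table; y along the row to its left as seen from the robot, x across it away from the robot.
- rack: Fixed light-wood rack 62 x 236 mm, 32 mm tall, on the floor (8 mm above the table) of the dark lacquered tray (22 x 28 cm, rim 20 to 30 mm high). Origin: centre of its underside; y along the row to its left as seen from the robot, x across it away from the robot. Four square wells 44 x 44 mm; centres left to right y = +84, +28, -28, -84 mm, x = 0; well floors 8 mm, rims 32 mm above the origin.
- caddy: The fixed grey base strip under the row of four cups, 64 x 236 mm, 4 mm thick, with 16 mm high end lips. Origin: centre of its underside, on the table; y along the row to its left as seen from the robot, x across it away from the robot. The cups' centres lie at y = +84, +28, -28, -84 mm, x = 0, left to right.
Not all that is in view belongs to the job. Leave any yellow look-alike of the cup_slim alone.

How it is judged:
At the end, for the whole second after the job is handed in: All four bottles stand upright (within 0.12 rad) and at rest in the rack, their undersides within 6 mm of the well floor, each within 13 mm along and across the row of the centre of the well that has the same place from the left in the rack as the bottle's own cup has in the row of cups (((y of cup_round in the frame of caddy between 0.056 and 0.112 m and y of bottle_round in the frame of rack between 0.071 and 0.097 m) or (y of cup_round in the frame of caddy between 0 and 0.056 m and y of bottle_round in the frame of rack between 0.015 and 0.041 m) or (y of cup_round in the frame of caddy between -0.056 and 0 m and y of bottle_round in the frame of rack between -0.041 and -0.015 m) or (y of cup_round in the frame of caddy between -0.112 and -0.056 m and y of bottle_round in the frame of rack between -0.097 and -0.071 m)) and x of bottle_round in the frame of rack between -0.013 and 0.013 m and z of bottle_round in the frame of rack between 0.04 and 0.052 m and angle between each of bottle_round, bottle_square, bottle_flat, bottle_slim's own z axis and vertical below 0.12 rad and linear speed of each of b_round, b_square, b_flat, b_slim below 0.02 m/s and ((y of cup_square in the frame of caddy between 0.056 and 0.112 m and y of bottle_square in the frame of rack between 0.071 and 0.097 m) or (y of cup_square in the frame of caddy between 0 and 0.056 m and y of bottle_square in the frame of rack between 0.015 and 0.041 m) or (y of cup_square in the frame of caddy between -0.056 and 0 m and y of bottle_square in the frame of rack between -0.041 and -0.015 m) or (y of cup_square in the frame of caddy between -0.112 and -0.056 m and y of bottle_square in the frame of rack between -0.097 and -0.071 m)) and x of bottle_square in the frame of rack between -0.013 and 0.013 m and z of bottle_square in the frame of rack between 0.044 and 0.056 m and ((y of cup_flat in the frame of caddy between 0.056 and 0.112 m and y of bottle_flat in the frame of rack between 0.071 and 0.097 m) or (y of cup_flat in the frame of caddy between 0 and 0.056 m and y of bottle_flat in the frame of rack between 0.015 and 0.041 m) or (y of cup_flat in the frame of caddy between -0.056 and 0 m and y of bottle_flat in the frame of rack between -0.041 and -0.015 m) or (y of cup_flat in the frame of caddy between -0.112 and -0.056 m and y of bottle_flat in the frame of rack between -0.097 and -0.071 m)) and x of bottle_flat in the frame of rack between -0.013 and 0.013 m and z of bottle_flat in the frame of rack between 0.046 and 0.058 m and ((y of cup_slim in the frame of caddy between 0.056 and 0.112 m and y of bottle_slim in the frame of rack between 0.071 and 0.097 m) or (y of cup_slim in the frame of caddy between 0 and 0.056 m and y of bottle_slim in the frame of rack between 0.015 and 0.041 m) or (y of cup_slim in the frame of caddy between -0.056 and 0 m and y of bottle_slim in the frame of rack between -0.041 and -0.015 m) or (y of cup_slim in the frame of caddy between -0.112 and -0.056 m and y of bottle_slim in the frame of rack between -0.097 and -0.071 m)) and x of bottle_slim in the frame of rack between -0.013 and 0.013 m and z of bottle_slim in the frame of rack between 0.05 and 0.062 m); the robot touches nothing.
It fails at once if a bottle is tipped over (angle between any of bottle_round, bottle_square, bottle_flat, bottle_slim's own z axis and vertical above 0.7 rad).
It fails at once if a bottle is dropped into the rack instead of set down ((x of bottle_round in the frame of rack between -0.022 and 0.022 m and y of bottle_round in the frame of rack between -0.106 and 0.106 m and z of bottle_round in the frame of rack below 0.07 m and linear speed of b_round above 0.5 m/s) or (x of bottle_square in the frame of rack between -0.022 and 0.022 m and y of bottle_square in the frame of rack between -0.106 and 0.106 m and z of bottle_square in the frame of rack below 0.074 m and linear speed of b_square above 0.5 m/s) or (x of bottle_flat in the frame of rack between -0.022 and 0.022 m and y of bottle_flat in the frame of rack between -0.106 and 0.106 m and z of bottle_flat in the frame of rack below 0.076 m and linear speed of b_flat above 0.5 m/s) or (x of bottle_slim in the frame of rack between -0.022 and 0.022 m and y of bottle_slim in the frame of rack between -0.106 and 0.106 m and z of bottle_slim in the frame of rack below 0.08 m and linear speed of b_slim above 0.5 m/s)).
It also fails if it takes over 125 s, if anything falls off the work surface, if the arm or the gripper's body presses on something with over 40 N, if the wrist force passes 120 N, or if a joint passes its speed limit or range.

## Working session

There is one attempt and no reset: what is moved stays moved. The work goes in short steps, each a Python script; the robot and the scene stay as the last script left them, time stands still between calls to the robot, and variables do not carry over. Pictures are saved under pics/ and viewed, at most 14 in all, crops included, and the job is handed in when it is done.

```bash
mkdir -p pics; ls
cat > h.py <<'E'
import numpy as np, cv2
from plant import robot, grip, planner, optics, finder, readout
def cloud(c):
    z=c["z_map"]; v,u=np.mgrid[:z.shape[0],:z.shape[1]]
    P=np.stack([(u-c["cx"])/c["fx"]*z,(v-c["cy"])/c["fy"]*z,z],-1)
    R,_=cv2.Rodrigues(np.array(c["rvec"],float))
    W=(P-np.array(c["tvec"]).reshape(3))@R
    W[z==0]=np.nan
    return W
def save(n,im): cv2.imwrite("pics/"+n,cv2.cvtColor(im,cv2.COLOR_RGB2BGR))
E
python3 - <<'E'
from h import *
for cam in("top","scene"):
    c=optics.capture(cam); save(cam+"0.png",c["frame"]); W=cloud(c); np.save(cam+"_W.npy",W)
    for n in("bottle_round","bottle_square","bottle_flat","bottle_slim","rack","caddy","cup_round","cup_slim"):
        for f in("spot_in","pinpoint"):
            for d in getattr(finder,f)(cam,n)[:3]:
                u,v=map(int,np.round(d["at"])); print(cam,n,f,u,v,round(d["confidence"],2),W[min(v,419),min(u,559)].round(3))
E
```

```text
pics
top bottle_round spot_in 153 218 0.53 [0.445 0.279 0.04 ]
top bottle_round pinpoint 152 213 0.62 [0.457 0.281 0.041]
top bottle_square spot_in 175 214 0.78 [0.455 0.226 0.045]
top bottle_square spot_in 147 223 0.3 [0.437 0.304 0.005]
top bottle_square pinpoint 172 213 0.49 [0.454 0.227 0.065]
top bottle_flat spot_in 197 212 0.63 [0.459 0.17  0.061]
top bottle_flat pinpoint 194 212 0.79 [0.455 0.172 0.084]
top bottle_slim pinpoint 219 209 0.46 [0.464 0.116 0.081]
top rack spot_in 355 179 0.79 [ 0.554 -0.204  0.04 ]
top rack pinpoint 354 184 0.67 [ 0.548 -0.206  0.016]
top caddy spot_in 200 226 0.83 [0.433 0.173 0.004]
top caddy pinpoint 186 215 0.77 [0.458 0.207 0.014]
top cup_round spot_in 147 223 0.85 [0.437 0.304 0.005]
top cup_round pinpoint 153 217 0.79 [0.447 0.279 0.04 ]
top cup_slim spot_in 226 216 0.69 [0.46  0.109 0.008]
top cup_slim spot_in 248 267 0.58 [ 0.336  0.051 -0.002]
top cup_slim pinpoint 224 212 0.77 [0.466 0.112 0.027]
top cup_slim pinpoint 254 267 0.66 [ 0.337  0.036 -0.002]
scene bottle_round spot_in 347 184 0.64 [0.488 0.154 0.021]
scene bottle_round spot
[... 672 characters left out ...]
74 0.88 [0.468 0.12  0.064]
scene bottle_slim pinpoint 346 173 0.68 [0.47  0.168 0.026]
scene rack spot_in 217 332 0.74 [ 0.558 -0.213  0.016]
scene rack pinpoint 224 330 0.97 [ 0.57  -0.206  0.04 ]
scene rack pinpoint 325 192 0.39 [0.47  0.114 0.012]
scene caddy pinpoint 350 166 0.88 [0.477 0.167 0.057]
scene caddy pinpoint 326 190 0.61 [0.472 0.113 0.022]
scene cup_round pinpoint 380 141 0.74 [0.458 0.275 0.027]
scene cup_round pinpoint 361 161 0.37 [0.47  0.208 0.03 ]
scene cup_slim spot_in 258 171 0.88 [0.343 0.05  0.006]
scene cup_slim spot_in 320 186 0.7 [0.452 0.118 0.008]
scene cup_slim pinpoint 258 172 0.84 [0.344 0.05  0.004]
scene cup_slim pinpoint 326 190 0.56 [0.472 0.113 0.022]
```

Run:
```python
import cv2,numpy as np
i=cv2.imread("pics/top0.png");cv2.imwrite("pics/topc.png",cv2.resize(i[130:300,120:420],None,fx=2.6,fy=2.6,interpolation=cv2.INTER_CUBIC))
from scipy.ndimage import label
W=np.load("top_W.npy")
m=(W[...,2]>.062)&(W[...,2]<.13)&(W[...,0]>.3)&(W[...,0]<.7)
l,n=label(m)
for k in range(1,n+1):
    p=W[l==k]
    if len(p)>8: print(len(p),np.median(p,0).round(4),p.min(0).round(3),p.max(0).round(3))
# rack top
m=(abs(W[...,2]-.040)<.005)&(W[...,0]>.45)&(W[...,0]<.66)&(W[...,1]<0)
p=W[m][:,:2].astype(np.float32); print("rack",len(p),cv2.minAreaRect(p), np.median(W[m],0))
m=(abs(W[...,2]-.030)<.005)&(W[...,0]>.36)&(W[...,0]<.56)&(W[...,1]>.07)
p=W[m][:,:2].astype(np.float32); print("cups",len(p),cv2.minAreaRect(p))
```

```text
1160 [0.6624 0.5063 0.0983] [0.632 0.434 0.062] [0.7   0.582 0.13 ]
63 [0.4642 0.1212 0.1008] [0.458 0.115 0.064] [0.474 0.13  0.106]
57 [0.4586 0.1743 0.0921] [0.453 0.169 0.064] [0.467 0.183 0.097]
61 [0.4543 0.2306 0.0887] [0.448 0.226 0.063] [0.462 0.241 0.092]
46 [0.4497 0.284  0.0805] [0.444 0.279 0.063] [0.457 0.293 0.085]
rack 1112 ((0.5602562427520752, -0.2074091136455536), (0.06329407542943954, 0.23662085831165314), 9.588211059570312) [ 0.5601479  -0.20657155  0.03860462]
cups 815 ((0.46096277236938477, 0.19399236142635345), (0.19771920144557953, 0.24359478056430817), 0.6183130145072937)
```

View pics/topc.png

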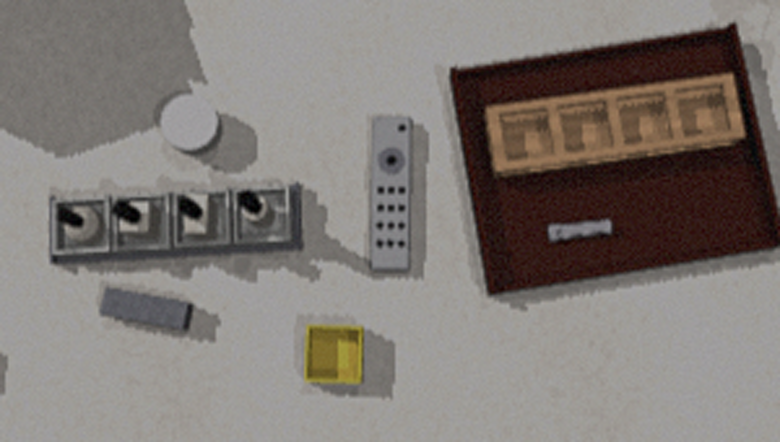

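View pics/scene0.png

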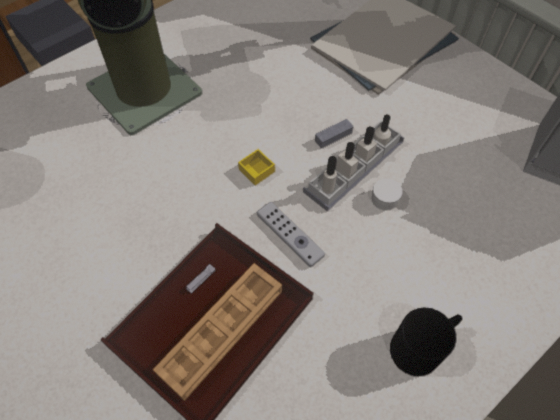

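The cups hold round, square, flat and slim from left to right: in the top crop, round at (78,222), square at (130,215), flat at (193,213) and slim at (255,205). The rack is the empty wooden one, centred near (615,120). The yellow cup at (333,354) is the look-alike on its own, so I'll leave it alone. All four grey cups sit in the grey strip with a bottle in each, so there's no doubt which they are.

```bash
cat >> h.py <<'E'
from scipy.spatial.transform import Rotation as Rn
def quat(yaw,flip=0):
    y=np.array([np.cos(yaw),np.sin(yaw),0])*(-1 if flip else 1); z=np.array([0,0,-1.]); x=np.cross(y,z)
    return Rn.from_matrix(np.c_[x,y,z]).as_quat()
E
python3 - <<'E'
from h import *
from scipy.ndimage import label
tops={'round':.083,'square':.091,'flat':.095,'slim':.103}
for cam in("top","scene"):
    W=np.load(cam+"_W.npy")
    m=(W[...,2]>.062)&(W[...,2]<.13)&(W[...,0]>.4)&(W[...,0]<.52)&(W[...,1]>.08)&(W[...,1]<.32)
    l,n=label(m)
    for k in range(1,n+1):
        p=W[l==k]
        if len(p)>8:
            q=p[p[:,2]>np.percentile(p[:,2],97)-.005]
            print(cam,len(q),((q.max(0)+q.min(0))/2).round(4),q.mean(0).round(4))
    m=(abs(W[...,2]-.040)<.004)&(W[...,0]>.45)&(W[...,0]<.66)&(W[...,1]<-.05)&(W[...,1]>-.36)
    m=cv2.morphologyEx(m.astype('uint8'),cv2.MORPH_OPEN,np.ones((2,2)))>0
    print("rack",cv2.minAreaRect(W[m][:,:2].astype(np.float32)))
print(readout.get_orientation(),Rn.from_quat(readout.get_orientation()).as_matrix().round(2).tolist(), readout.get_time())
for f in(0,1):
    for yaw,p in((.09,[.45,.284,.2]),(.09,[.464,.121,.2]),(.167,[.545,-.125,.2]),(.167,[.575,-.29,.2])):
        print(f,planner.ik(p,quat(yaw,f)))
E
```

```text
top 36 [0.4665 0.1235 0.103 ] [0.4662 0.1229 0.1021]
top 33 [0.46   0.1761 0.0937] [0.4598 0.1762 0.0936]
top 37 [0.4545 0.2341 0.0899] [0.4552 0.2335 0.0897]
top 28 [0.4508 0.2863 0.0826] [0.4511 0.2863 0.0817]
rack ((0.5645724534988403, -0.21529321372509003), (0.054798610508441925, 0.2475329488515854), 12.680266380310059)
scene 35 [0.4521 0.2866 0.0839] [0.4524 0.2868 0.0839]
scene 49 [0.457  0.2345 0.0919] [0.4573 0.2336 0.0918]
scene 46 [0.4609 0.1775 0.0954] [0.4615 0.177  0.0957]
scene 57 [0.4671 0.1236 0.1041] [0.4671 0.1239 0.1036]
rack ((0.5607049465179443, -0.2003096044063568), (0.0599486269056797, 0.2473788559436798), 9.432012557983398)
[ 1.62675181e-01  9.86679677e-01  3.47803065e-06 -9.30088783e-06] [[-0.95, 0.32, -0.0], [0.32, 0.95, 0.0], [0.0, 0.0, -1.0]] 1.7
0 [ 4.00272467e-01  1.35618992e-01  1.67199971e+00 -4.44089210e-16
  1.33397395e+00  3.10272467e-01]
0 [ 7.43480709e-02  2.19378435e-02  1.79447446e+00 -4.44089210e-16
  1.32518035e+00 -1.56519291e-02]
0 [-3.80237881e-01  1.92420846e-01  1.60611423e+00 -4.44089210e-16
  1.34305758e+00 -5.47237881e-01]
0 [-6.01375478e-01  3.67946770e-01  1.38366710e+00 -4.44089210e-16
  1.38997879e+00 -7.68375478e-01]
1 None
1 None
1 [-3.80237881e-01  1.92420846e-01  1.60611423e+00 -4.44089210e-16
  1.34305758e+00  2.59435477e+00]
1 [-6.01375478e-01  3.67946770e-01  1.38366710e+00 -4.44089210e-16
  1.38997879e+00  2.37321718e+00]
```

Run:
```python
from h import *
from scipy.optimize import differential_evolution as DE
H=[];L=[]
for cam in("top","scene"):
    W=np.load(cam+"_W.npy"); im=cv2.imread(f"pics/{cam}0.png").astype(int)
    roi=(W[...,0]>.48)&(W[...,0]<.65)&(W[...,1]<-.05)&(W[...,1]>-.36)
    wood=roi&(im[...,2]-im[...,0]>30)&(im[...,2]>100)
    z0=W[wood&(W[...,2]>.033)][:,2]; zt=np.median(z0)
    h=W[wood&(abs(W[...,2]-zt)<.005)][:,:2]; lo=W[roi&(W[...,2]<zt-.010)&(W[...,2]>0)][:,:2]
    print(cam,len(h),len(lo),zt); H.append(h);L.append(lo)
def inside(P,t):
    c,s=np.cos(t[2]),np.sin(t[2]); d=P-t[:2]; x=d@[c,s]; y=d@[-s,c]
    out=np.maximum(abs(x)-.031,abs(y)-.118)
    yw=np.min([abs(y-k) for k in(.084,.028,-.028,-.084)],axis=0)
    well=np.maximum(abs(x)-.022,yw-.022)
    return np.maximum(out,-well)   # <0 in frame
sg=lambda d:1/(1+np.exp(-d/.0015))
for i in((0,),(1,),(0,1)):
    f=lambda t:sum(sg(inside(H[k],t)).mean()*1.+(1-sg(inside(L[k],t))).sum()/len(H[k]) for k in i)
    r=DE(f,[(.53,.59),(-.24,-.17),(.05,.3)],seed=1); print(i,r.x.round(4),r.fun)
```

```text
top 1081 5964 0.038578549588122665
scene 2723 14620 0.0407481317362946
(0,) [ 0.5631 -0.2087  0.1681] 0.49096457205089933
(1,) [ 0.5575 -0.2053  0.1661] 0.5481885080379627
(0, 1) [ 0.5607 -0.2069  0.1654] 1.2172508849595585
```

```bash
cat >> h.py <<'E'
def wcloud(name=None):
    p=np.array(readout.get_tcp_pos()); R=Rn.from_quat(readout.get_orientation()).as_matrix()
    c=optics.capture("wrist"); z=c["z_map"]; v,u=np.mgrid[:z.shape[0],:z.shape[1]]
    x=(u-c["cx"])/c["fx"]; y=(v-c["cy"])/c["fy"]; th=np.hypot(x,y); k=np.where(th<1.45,np.tan(np.minimum(th,1.45))/np.maximum(th,1e-9),np.nan)
    P=np.stack([x*k*z,y*k*z,z],-1); T=np.array(c["hand_eye"])
    W=(P@T[:3,:3].T+T[:3,3])@R.T+p; W[z==0]=np.nan
    if name: save(name,c["frame"])
    return W,c["frame"].astype(int)
E
python3 - <<'E'
from h import *
print(readout.get_grip_width())
for n,p,yaw in(("caps",[.458,.205,.26],.09),("rack",[.555,-.207,.24],.167)):
    robot.move_pose(p,quat(yaw)); W,f=wcloud(f"w_{n}.png"); np.savez(f"w_{n}.npz",W=W,f=f)
print(readout.get_time())
from scipy.ndimage import label
W=np.load("w_caps.npz")["W"]
m=(W[...,2]>.062)&(W[...,2]<.12)&(W[...,0]>.4)&(W[...,0]<.52)&(W[...,1]>.08)&(W[...,1]<.34)
l,n=label(m)
for k in range(1,n+1):
    p=W[l==k]
    if len(p)>30:
        q=p[p[:,2]>np.percentile(p[:,2],97)-.004]; print(len(q),((q.max(0)+q.min(0))/2).round(4),q.mean(0).round(4))
W,im=[np.load("w_rack.npz")[k] for k in"Wf"]
roi=(W[...,0]>.48)&(W[...,0]<.65)&(W[...,1]<-.05)&(W[...,1]>-.36)
z=W[roi][:,2]; print(np.histogram(z[np.isfinite(z)],np.arange(0,.06,.004)))
h=roi&(abs(W[...,2]-.040)<.005)&(im[...,0]-im[...,2]>30)
print(h.sum(),cv2.minAreaRect(W[h][:,:2].astype(np.float32)))
E
```

```text
0.999837733598919
4.9667
129 [0.4517 0.2879 0.0838] [0.4517 0.2877 0.0837]
182 [0.4564 0.2344 0.0919] [0.4563 0.2344 0.0917]
152 [0.4602 0.1781 0.0952] [0.4603 0.1784 0.0955]
147 [0.4671 0.1243 0.103 ] [0.4669 0.1251 0.1036]
(array([ 1980,  2546, 12646,  1241,  5153,   881,   273,  1172,   131,
        1122,  3731,     0,     0,     0]), array([0.   , 0.004, 0.008, 0.012, 0.016, 0.02 , 0.024, 0.028, 0.032,
       0.036, 0.04 , 0.044, 0.048, 0.052, 0.056]))
4886 ((0.5610881447792053, -0.20659208297729492), (0.06265917420387268, 0.23603448271751404), 9.544994354248047)
```

View pics/w_rack.png

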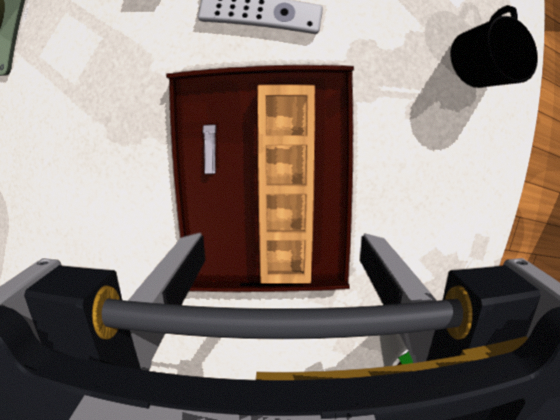

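View pics/w_caps.png

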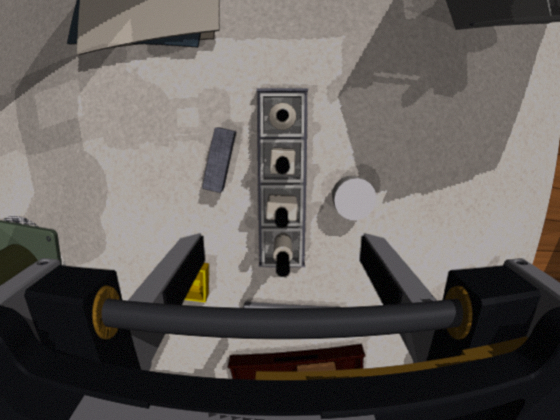

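The wrist view over the rack shows the wells at columns 260-314, all empty. The fitted outline is 62.7 x 236 mm, which matches the description. Over the cups, the caps line up at column 282 and agree with the other cameras to within 2 mm. Next I'll move the round bottle.

```bash
cat >> h.py <<'E'
CAP={'round':(.4517,.2875,.083,.084),'square':(.4563,.2342,.091,.028),'flat':(.4605,.1778,.095,-.028),'slim':(.4668,.1245,.103,-.084)}
RC=np.array([.5611,-.2066]); RY=.1666; CY=.09
def F(): return np.array(readout.get_contact_force())
def run(n):
    x,y,top,wy=CAP[n]; zg=top-.014; UP=.13
    grip(.45); robot.move_pose([x,y,zg+.06],quat(CY))
    robot.movel([x,y,zg],speed=.1); grip(0,15); w=readout.get_grip_width()
    robot.movel([x,y,zg+UP],speed=.12); w2=readout.get_grip_width()
    print(n,"grip",w*.094,w2*.094,readout.get_gripper_force())
    if w2*.094<.008: raise SystemExit("missed")
    g=RC+wy*np.array([-np.sin(RY),np.cos(RY)]); zp=zg+.009
    robot.move_pose([*g,zp+UP],quat(RY)); robot.movel([*g,zp+.035],speed=.12); robot.movel([*g,zp+.004],speed=.05)
    f0=F()[2]
    for dz in np.arange(.003,-.0041,-.001):
        robot.movel([*g,zp+dz],speed=.02); f=F()[2]-f0
        if f>1.5: break
    print("touch dz",dz,"f",f)
    robot.pause(.2); grip(.35); robot.movel([*g,zp+.075],speed=.12)
    print("t",readout.get_time())
E
python3 - <<'E'
from h import *
run('round')
W,f=wcloud("w1.png")
E
```

```text
round grip 0.013701452101002574 0.013733027618462165 14.999944567680359
touch dz -0.001 f 7.126516868642969
t 16.325
```

View pics/w1.png

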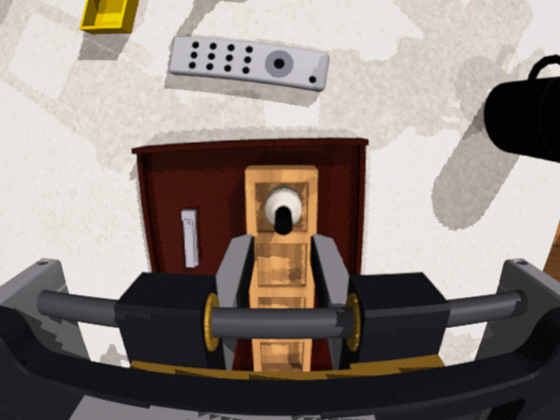

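The round bottle stands upright in the leftmost well at (283,210), lowered until it touched down. Now the other three.

Run:
```python
from h import *
for n in('square','flat','slim'): run(n)
g=readout.get_tcp_pos()
robot.move_pose([.52,-.207,.27],quat(RY)); W,f=wcloud("w2.png")
m=(W[...,2]>.07)&(W[...,2]<.125)&(abs(W[...,0]-.56)<.06)&(abs(W[...,1]+.207)<.13)
from scipy.ndimage import label
l,k=label(m)
for i in range(1,k+1):
    p=W[l==i]
    if len(p)>30:
        q=p[p[:,2]>np.percentile(p[:,2],97)-.004].mean(0); d=q[:2]-RC
        print(q.round(4),"rack xy",(d@[np.cos(RY),np.sin(RY)]).round(4),(d@[-np.sin(RY),np.cos(RY)]).round(4))
c=optics.capture("scene"); save("s2.png",cv2.resize(c["frame"][210:420,80:360],None,fx=2.7,fy=2.7))
print(readout.get_time(),readout.get_grip_width())
```

```text
square grip 0.015880581530367414 0.015526032338312346 14.993712455034256
touch dz 0.0 f 1.8811470493846214
t 26.4083
flat grip 0.014745468943276309 0.014610668257992353 14.995495229959488
touch dz -0.001 f 6.262768724419838
t 36.725
slim grip 0.015976202251944904 0.015698998054813486 14.995927959680557
touch dz 0.0 f 2.0115121011473134
t 46.775
[ 0.5485 -0.1237  0.0925] rack xy 0.0013 0.0838
[ 0.5576 -0.1788  0.1007] rack xy 0.0012 0.028
[ 0.5668 -0.2339  0.1046] rack xy 0.0011 -0.0278
47.4833 0.34925530152106216
```

View pics/s2.png

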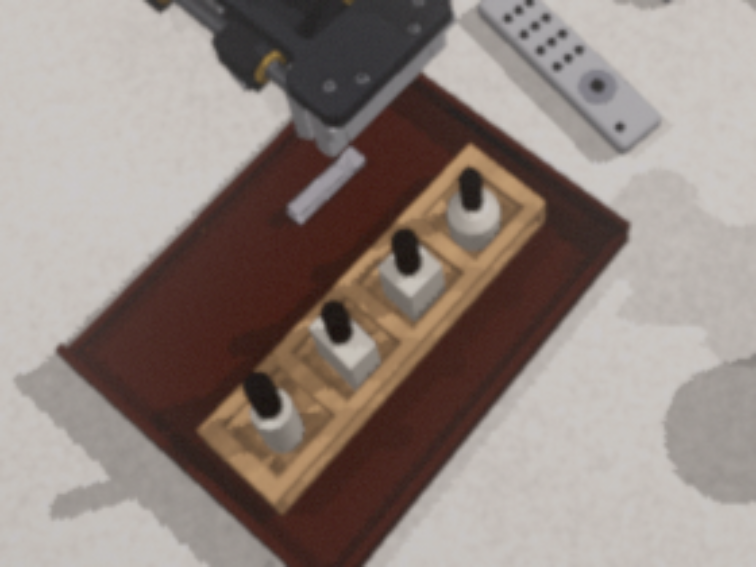

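View pics/w2.png

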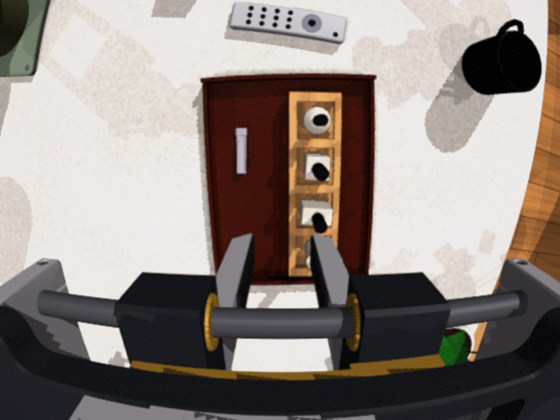

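The scene view shows all four bottles upright in their wells and in order: round at (473,215), square at (411,275), flat at (345,345) and slim at (272,415). The wrist view measured three caps within 2 mm of their well centres. A finger hid the slim one, but it shows clearly in the scene view. The gripper is clear of everything, so I'm handing in.

```bash
python3 -c "
from h import *
robot.pause(.5); print(robot.hand_in())"
```

```text
the job is handed in; nothing more can be done
None
```

The job is handed in at about 48 s, with all four bottles standing in the rack in their original order (round, square, flat, slim); the hand-in call did not return a verdict.

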